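Fetch the cell carrier from the tilt bin and load it

TASK

The aluminium cell carrier (the rectangular block) stands at the back of one of the two tilt bins: tilt that bin fully forward on its pivot and lift the carrier out. Stand it upright on the grey rubber mat and let go, then take it again by its two ends and lay it upright in the instrument's loading channel, between the rails, pushed fully home against the end stop, and let go. Do not drop it, leave the other bin shut and do not disturb the other things; the tilted bin may stay as it is.

Things in the scene. Friction and masses are not known exactly. Their poses are not given: they have to be found in the camera images.
- rack: Fixed tilt-bin rack with two open white plastic bins side by side: bin_left centred at y = +50 mm, bin_right at y = -50 mm. Origin: at bench level under the bins' pivot line, midway between them; x points from the bins' fronts to their backs (away from the robot), y left, z up. Each bin tilts forward (top towards -x) about a line along y at x = 0, z = 14 mm.
- rack_cover (a point): Middle of the upper front edge of the fixed clear cover over the bins' backs: 112 mm behind the pivot line, 168 mm above the bench, 4 mm thick, reaching 53 mm back from there over both bins. Between a shut bin's front wall and this edge the bin is open from above. The cover stops a hand from reaching the back of a shut bin from above.
- bin_left (a joint): Tilt of the left bin, rad: 0 shut, 0.55 fully forward at its stop. A friction hinge: stays where it is left; takes about 9 to 16 N on the front wall's upper part to tilt forward.
- bin_right (a joint): The same for the right bin.
- bin_left_hinge (a point): Left bin's pivot line, middle. Moves with the bin: x along its floor to the back, y left, z up square to the floor. In this frame: floor's top at z = 4 mm; front wall's inner face at x = 0, wall 5 mm thick, 78 mm high; inside 74 mm wide; back wall's inner face at x = 142 mm, 16 mm high; side walls 4 mm thick, 60 mm high to x = 45, 45 mm to x = 90, 30 mm behind.
- bin_right_hinge (a point): The same for the right bin.
- bin_left_tab (a point): Middle of the top of the left bin's tab, on top of its front wall: a plate 12 mm thick (x), 50 mm wide (y), its top 90 mm above the pivot line. It can be pinched, or the front wall can be pulled towards the robot by a finger inside the bin. Moves with the bin.
- bin_right_tab (a point): The same for the right bin.
- bin_left_back (a point): Point where a part at the left bin's back has its centre: 103 mm behind the pivot line, 20 mm over the floor. Moves and turns with the bin. In front of it two stubs, 10 mm high, stand on the floor from 70 to 80 mm behind the pivot line, one at each side wall, 46 mm apart in y: they hold the part at the back when the bin is tilted.
- bin_right_back (a point): The same for the right bin.
- carrier_mid (a point): Centre of the cell carrier: aluminium block 34 mm (own x) x 60 mm (own y, long axis) x 40 mm (own z, up), four dark wells on top; 0.15 to 0.23 kg. It starts upright at the back of either bin, long axis along the rack's y, 4 to 10 mm from the side walls, so there it is gripped across its 34 mm. In the tilted bin it may slide up to 10 mm to the stubs and stays square to the bin's floor.
- adapter: Round stepped aluminium fitting, 42 mm across, 30 mm high, at the back of the other bin. Not needed: its bin is left alone. Origin under its centre.
- mat: Grey rubber set-down mat, fixed, 120 x 120 x 4 mm; origin at the centre of its underside.
- stage_stop (a point): Loading channel of the measuring instrument (fixed): middle of the end stop's face, on the channel's floor, 20 mm above the bench. x runs along the channel to the stop (away from the robot), y left, z up. The stop is a low bar, 10 mm high, 10 mm thick (x = 0 to 10). Home: the carrier's long axis along x, its end against the stop, its centre at x = -30, y = 0, z = 20 mm. Floor open from x = -145 mm.
- stage_rails (a point): Middle between the tops of the two rails, axes as stage_stop: rails 36 mm high, 42 mm apart, 6 mm thick, from 60 to 10 mm before the stop. No finger fits beside the carrier's long sides; its ends are free, and fingers gripping the ends in their upper 25 mm pass over the stop. The instrument's dark case stands on the right (-y), its face 75 mm from the channel's middle, 168 mm high.
- bottle: Bystander: amber bottle, 52 mm across, 125 mm tall; origin on its underside.
- beaker: Bystander: glass beaker, 60 mm across, 75 mm tall; origin on its underside.
- aperture: Bystander: black flat ring, 58 mm across, 8 mm high; origin on its underside.
- tiles: Bystander: white ceramic tile block, 70 x 70 x 30 mm; origin on its underside.
- driver: Bystander: screwdriver, 160 mm long, lying; origin on its underside.
- brush: Bystander: brush, 150 mm long, lying; origin on its underside.
Things that resemble listed ones, but are neither listed nor needed, are in the scene too. There is more than one size of the mat; the job needs the largest.

How it is judged:
On the way, in this order (a step that is already met when the one before it is completed fails the run):
1. The bin that holds the carrier is tilted fully forward (beyond 0.48 rad) with the carrier still in it (((value of joint bin_left above 0.48 rad and distance between carrier_mid and bin_left_back below 0.03 m) or (value of joint bin_right above 0.48 rad and distance between carrier_mid and bin_right_back below 0.03 m))), for 0.1 s.
2. The carrier stands upright on the mat, let go (x of carrier_mid in the frame of mat between -0.06 and 0.06 m and y of carrier_mid in the frame of mat between -0.06 and 0.06 m and z of carrier_mid in the frame of mat between 0.02 and 0.028 m and angle between carrier_mid's own z axis and vertical below 0.08 rad and contact force between the fingers and carrier below 0.05 N and linear speed of carrier below 0.01 m/s), for 0.2 s.
At the end, for the whole second after the job is handed in: The carrier lies upright in the loading channel between the rails (within 6 mm of the middle, its long axis within 0.15 rad of the channel, tilted under 0.08 rad, standing on the channel's floor within 3 mm), its end within 4 mm of the end stop, let go and at rest (x of carrier_mid in the frame of stage_stop between -0.034 and -0.027 m and y of carrier_mid in the frame of stage_stop between -0.006 and 0.006 m and z of carrier_mid in the frame of stage_stop between 0.017 and 0.023 m and angle between carrier_mid's own z axis and vertical below 0.08 rad and angle between the y axis of carrier_mid and the x axis of stage_stop, either way round below 0.15 rad and linear speed of carrier below 0.01 m/s); the robot touches nothing.
It fails at once if The carrier is dropped or thrown (faster than 0.7 m/s while the fingers do not touch it) (linear speed of carrier above 0.7 m/s and contact force between the fingers and carrier below 0.05 N).
It fails at once if The other bin is tilted (both bins beyond 0.15 rad) (value of joint each of bin_left, bin_right above 0.15 rad).
It fails at once if A bystander is moved by more than 30 mm (distance of any of bottle, beaker, aperture, tiles, driver, brush, adapter from where it was at the start of the episode above 0.03 m).
It also fails if it takes over 72 s, if anything falls off the work surface, if the arm or the gripper's body presses on something with over 40 N, if the wrist force passes 120 N, or if a joint passes its speed limit or range.

ROBOT

A 7-joint arm with a two-finger parallel gripper is mounted at the origin on the work surface. World frame = base frame: x ahead of the robot, y to its left, z up, the work surface at z = 0. Lengths are in m, angles in rad, forces in N, time in s.
With the tool pointing down it reaches from about 0.425 to 1.025 m from the base axis. Payload 9.4 kg.
Tool frame: the origin (TCP) lies at the very end of the fingers, on their centre line; the grasp point (between the pads) lies 19 mm behind it; z points along the fingers, y is the direction in which the jaws open and shut (so a half turn about z gives the same grasp; the last joint's range is limited). The gripper opens to 93 mm and grips with 3 to 60 N. Pads are 15 mm wide; open, the fingers measure 128 mm over their backs; the gripper's body (75 mm by 188 mm) begins 65 mm behind the grasp point.
Start: joints at [1.179, 0.599, -0.003, 1.599, 0.002, 0.943, -0.08], TCP at [0.224, -0.689, 0.219] pointing down, gripper open.
Joint ranges: [-2.57, 2.57], [-0.35, 1.97], [-1.29, 1.29], [0.11, 2.56], [-1.05, 4.19], [0.11, 1.86], [-2.63, 2.63]. Speed limits (rad/s): [2.22, 2.22, 3.01, 3.01, 3.14, 3.14, 3.14].

INTERFACE

Orientations are given as [roll, pitch, yaw] about the fixed x, y, z axes, in that order (R = Rz(yaw) Ry(pitch) Rx(roll)).
In Python, from plant import robot gives the robot as it stands. The module is installed in compiled form; this text tells all that it offers.
- The arm moves only by the tool move_arm, never from a script. Its arguments are lists of equal length, an entry for each row: "hand": the closure, from 0 (fully open) to 1 (shut); "dp": the shift along the tool's x, y, z in mm, a list of three; "turn": the turn about the tool's z in rad. A call has 1 to 12 rows; each row shifts and turns the commanded pose from where the row before left it, along the tool's axes as they then stand; what a row does not reach is not made up. A row lasts 1/8 s, in which the tool goes at most 62.5 mm and 10.7 degrees, less where a joint would pass 70% of its speed; a pose out of reach is approached as far as the arm can. A call is refused whole if a number of a shift passes 62.5 or a number of a turn 0.188, either way. A call with a gripper value outside its range is refused whole. The fingers move at their own pace and stop on an object; "newtons" is the grip in N (left out, the last holds). Time passes only in rows, so rows that do not move let the fingers close. It gives the time, the measured TCP pose, the force and the opening at its end, in the units of the state.
- robot.get_state(): the state, without advancing time (a new reading comes with each control period).
- robot.get_image(name): name is "side" or "top"; returns (picture, depth): 400x640x3 uint8, red, green, blue; 400x640 float32, m along the optical axis (not along the pixel's ray), 0 where there is no reading.
- robot.calibration(name): a dict with "fov_y" (degrees; the focal length in pixels is half the picture's height over the tangent of half this angle, whatever the lens; pixels are square), "cx", "cy" (the principal point, pixels), "R" (3x3) and "t" (3): a world point X has camera coordinates R X + t. Camera axes: x right, y down, z forward; pixel columns grow to the right and rows downward; lengths in m; the calibration is good to about 2 mm. A picture is of the moment at which its call begins. calibration takes no time and is no camera call.
- robot.job_done(): hands the job in, once; it reports no verdict.
Trained networks look in the newest picture that a camera, given by its name, has taken for a name from the list of things; names that differ only in an ending like _2 or _b are one class to them, and where a whole thing is asked for, a point or a joint stands for the part that bears it (a point fixed in the world has none). Each returns a list of dicts, best first, with "score" (0 to 1); they miss things now and then, are a little off and sometimes report something else, mostly with a low value. They report only what shows in the picture. A call takes as long as a camera call. They do not tell look-alikes from the thing itself.
- robot.regions_of(name, camera): "pixels" (400x640 bool, what is visible of it).
- robot.mark_of(name, camera): "position" ([x, y, z] in m, in the coordinates of the camera as it stood for that picture, good to about 4 mm: a listed point, or the origin of a listed thing).
The state is a dict: "clock": time; "q": joint angles; "joint_velocities": joint speeds; "joint_efforts": joint torques, N m; "tcp_pos": TCP position; "eef_rot": TCP orientation; "force": force on the tool from outside, world axes, zero at the start; "torque": the same for the moment, N m; "gripper_width": opening from 0.0 (shut) to 1.0 (fully open).
Only numpy, scipy, OpenCV 4.12 (cv2) and the standard library are available. Lean on these libraries where they do the work, as an engineer would, in place of code of your own. Each camera call takes 0.05 s, during which the arm holds its last target. There are 200 camera calls.

## Working session

There is one attempt and no reset: what is moved stays moved. The work goes in short steps, Python scripts to look and compute and a tool call to move; the robot and the scene stay as the last step left them, time stands still between calls to the robot, and variables do not carry over. Pictures are saved under pics/ and viewed, about 8 in all and at most 12, crops included, and the job is handed in when it is done.

Besides the shell and the picture viewer there is one more tool, called by a JSON object that holds its "fn" and its "kwargs", one argument or row to a line. move_arm: Moves the arm, as the interface text tells. Its arguments: {"type":"object","properties":{"hand":{"type":"array"},"dp":{"type":"array"},"turn":{"type":"array"},"newtons":{"type":"number"}},"required":["hand","dp","turn"]}

```bash
mkdir -p pics; cat > h.py <<'E'
import numpy as np, cv2
from plant import robot
def cal(c):
    k=robot.calibration(c); return 200/np.tan(np.radians(k['fov_y'])/2),k['cx'],k['cy'],np.array(k['R']),np.array(k['t'])
def world(p,c):
    f,cx,cy,R,t=cal(c); return R.T@(np.array(p)-t)
def proj(X,c):
    f,cx,cy,R,t=cal(c); p=R@np.array(X)+t; return np.array([cx+f*p[0]/p[2],cy+f*p[1]/p[2]])
def px(u,v,d,c):
    f,cx,cy,R,t=cal(c); return R.T@(np.stack([(u-cx)*d/f,(v-cy)*d/f,d],-1)-t).T if np.ndim(u)==0 else (np.stack([(u-cx)*d/f,(v-cy)*d/f,d],-1)-t)@R
def marks(n,c):
    return [(round(m['score'],2),world(m['position'],c).round(4).tolist(),proj(world(m['position'],c),c).round().tolist()) for m in robot.mark_of(n,c)]
def save(c,name):
    im,d=robot.get_image(c); cv2.imwrite('pics/'+name,im[:,:,::-1]); return im,d
E
python3 - <<'E'
from h import *
print(robot.get_state()['tcp_pos'],robot.get_state()['eef_rot'],robot.get_state()['clock'])
ims=[]
for c in('top','side'):
    im,d=save(c,c+'0.png'); np.save(c+'d0.npy',d)
    f,cx,cy,R,t=cal(c); print(c,f,cx,cy,'cam at',(-R.T@t).round(3),'axis',R[2].round(2))
    for n in('rack','rack_cover','carrier_mid','mat','stage_stop','stage_rails','adapter','bin_left_tab','bin_right_tab','bin_left_back','bin_right_back'):
        for m in marks(n,c)[:4]: print(n,m)
E
```

```text
[ 0.22430032 -0.6889258   0.21774846] [-3.14005339e+00  1.70410685e-04  3.14890526e-01] 0.0
top 427.167392170162 313.2915379123813 203.2821346624905 cam at [0.472 0.062 1.244] axis [ 0.05  0.02 -1.  ]
rack (0.64, [0.549, 0.1687, 0.0007], [285.0, 197.0])
rack_cover (0.97, [0.6616, 0.1577, 0.1677], [284.0, 149.0])
carrier_mid (0.69, [0.6542, 0.2135, 0.0408], [268.0, 159.0])
carrier_mid (0.26, [0.7596, -0.1169, 0.0009], [382.0, 125.0])
mat (0.83, [0.4536, -0.0866, 0.0002], [373.0, 229.0])
mat (0.69, [0.3874, 0.1121, -0.0003], [304.0, 252.0])
mat (0.65, [0.3054, -0.1984, -0.0031], [412.0, 281.0])
stage_stop (0.93, [0.5747, -0.3234, 0.0225], [457.0, 187.0])
stage_rails (0.56, [0.5433, -0.3284, 0.0604], [463.0, 197.0])
adapter (0.55, [0.6529, 0.1093, 0.0224], [305.0, 160.0])
bin_left_tab (0.98, [0.55, 0.2195, 0.1101], [262.0, 194.0])
bin_right_tab (0.76, [0.5401, 0.1171, 0.108], [301.0, 198.0])
bin_left_back (0.74, [0.4337, 0.4711, 0.0005], [181.0, 237.0])
bin_left_back (0.63, [0.6561, 0.2101, 0.0404], [269.0, 158.0])
bin_right_back (0.85, [0.6511, 0.1093, 0.0364], [305.0, 160.0])
bin_righ
[... 362 characters left out ...]
1, [0.6542, 0.2099, 0.038], [350.0, 202.0])
mat (0.97, [0.3828, 0.1061, -0.0007], [257.0, 248.0])
mat (0.94, [0.4545, -0.0861, -0.0006], [298.0, 299.0])
mat (0.79, [0.3058, -0.2028, -0.0016], [225.0, 360.0])
stage_stop (0.7, [0.5712, -0.3284, 0.0194], [394.0, 390.0])
stage_rails (0.88, [0.5383, -0.3312, 0.0587], [378.0, 380.0])
adapter (0.52, [0.6498, 0.1087, 0.0197], [359.0, 228.0])
bin_left_tab (0.92, [0.5466, 0.2146, 0.1024], [313.0, 185.0])
bin_left_tab (0.53, [0.4336, 0.465, -0.0003], [264.0, 179.0])
bin_left_back (0.94, [0.6551, 0.2079, 0.0367], [351.0, 203.0])
bin_left_back (0.68, [0.4368, 0.4665, 0.0011], [265.0, 179.0])
bin_right_back (0.83, [0.6533, 0.1036, 0.0384], [362.0, 223.0])
```

View pics/top0.png

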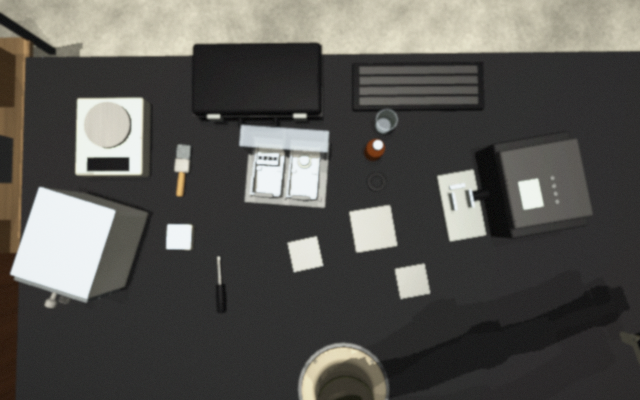

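View pics/side0.png

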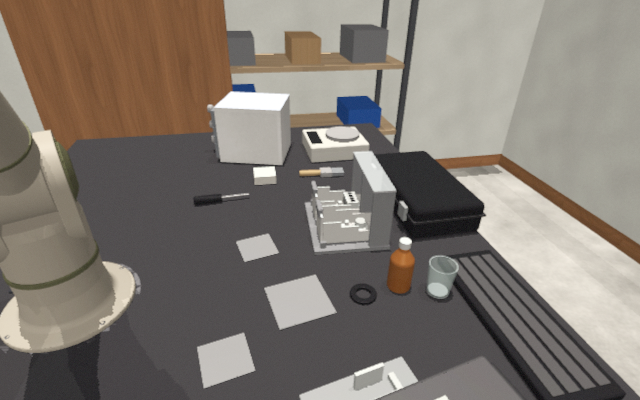

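The two views agree. The carrier, a block with four dark wells, is in the left bin at top (268,158). The round adapter is in the right bin at (305,160).

There are three mat candidates in the top view, at (373,229), (305,254) and (412,281). The one at (373,229) looks largest, so I'll measure all three and confirm in a crop.

```bash
python3 - <<'E'
from h import *
im,_=robot.get_image('top'); 
d=np.load('topd0.npy'); d2=np.load('sided0.npy')
v,u=np.mgrid[:400,:640]
P=px(u.astype(float),v.astype(float),d,'top'); 
def rect(mask,n):
    q=P[mask][:,:2].astype(np.float32)
    (c,s,a)=cv2.minAreaRect(q*1000); print(n,np.round(c,1),np.round(s,1),round(a,2),'z',np.percentile(P[mask][:,2],[5,50,95]).round(4),mask.sum())
for m in robot.regions_of('mat','top')[:4]: rect(m['pixels']&(d>0),('mat',round(m['score'],2)))
for n in('rack','stage_stop','carrier_mid','bin_left','stage_rails'):
  for m in robot.regions_of(n,'top')[:2]: rect(m['pixels']&(d>0),(n,round(m['score'],2)))
X,Y,Z=P[...,0],P[...,1],P[...,2]
near=lambda x0,x1,y0,y1:(X>x0)&(X<x1)&(Y>y0)&(Y<y1)&(d>0)
rect(near(.6,.8,.0,.35)&(Z>.158)&(Z<.178),'cover')
rect(near(.48,.6,.16,.27)&(Z>.094)&(Z<.115),'ltab')
rect(near(.48,.6,.06,.165)&(Z>.094)&(Z<.115),'rtab')
rect(near(.4,.7,-.42,-.2)&(Z>.012)&(Z<.027),'stagefloor')
rect(near(.4,.7,-.385,-.2)&(Z>.048)&(Z<.064),'rails')
rect(near(.4,.8,-.7,-.38)&(Z>.155)&(Z<.18),'case')
rect(near(.6,.7,.17,.26)&(Z>.045)&(Z<.066),'carriertop')
f=cal('top')[0]
a=cv2.resize(im[130:290,230:500],None,fx=2.9,fy=2.9,interpolation=cv2.INTER_CUBIC); cv2.imwrite('pics/crop1.png',a[:,:,::-1])
E
```

```text
('mat', 0.97) [ 305.6 -197.4] [87.4 87.7] 10.14 z [-0.0006  0.0032  0.0075] 918
('mat', 0.85) [455.6 -88.2] [122.6 122.5] 9.36 z [0.0004 0.0045 0.0088] 1756
('mat', 0.69) [384.1 110.2] [84.1 85.2] 12.28 z [-0.0003  0.0037  0.0075] 840
('mat', 0.68) [675.4 -85.4] [49. 47.] 89.49 z [0.0383 0.0881 0.1266] 325
('rack', 0.8) [632.6 170.4] [256.2 227.5] 89.91 z [0.0086 0.0221 0.1709] 5884
('rack', 0.45) [608.6 112.6] [ 81.7 146.1] 85.56 z [0.0154 0.0201 0.1026] 1239
('stage_stop', 0.82) [ 569.  -492.5] [283.4 430.6] 9.73 z [0.0177 0.1628 0.1707] 12580
('carrier_mid', 0.87) [653.6 211.6] [58.8 34.1] 85.37 z [0.0326 0.0586 0.0628] 296
('carrier_mid', 0.41) [609.2 115.7] [ 87.9 146.9] 85.56 z [0.0152 0.0202 0.1024] 1303
('bin_left', 0.95) [616.6 212.1] [ 82.6 146.7] 85.19 z [0.0153 0.0206 0.1031] 1137
('stage_rails', 0.76) [ 569.4 -489.5] [282.1 424.8] 9.7 z [0.0183 0.1637 0.1707] 12369
('stage_rails', 0.59) [609.  114.9] [ 87.2 146.8] 85.18 z [0.0153 0.0202 0.1022] 1293
cover [687.5 157. ] [224.1  54.1] 85.53 z [0.1656 0.169  0.1723] 1844
ltab [549.7 222.6] [64.8 11.8] 85.48 z [0.0962 0.1044 0.1077] 90
rtab [542.  121.1] [73.1 12. ] 85.75 z [0.0944 0.1041 0.1076] 89
stagefloor [ 547.3 -341.7] [238.2 126. ] 9.73 z [0.0157 0.0205 0.0248] 2322
rails [ 591.9 -341.7] [ 86.2 169.5] 89.94 z [0.0486 0.0545 0.0601] 231
case [ 571.  -500.2] [200.3 203. ] 9.79 z [0.164  0.168  0.1714] 6464
carriertop [643.9 211.3] [81.8 86.3] 88.12 z [0.0476 0.0589 0.0628] 348
```

View pics/crop1.png

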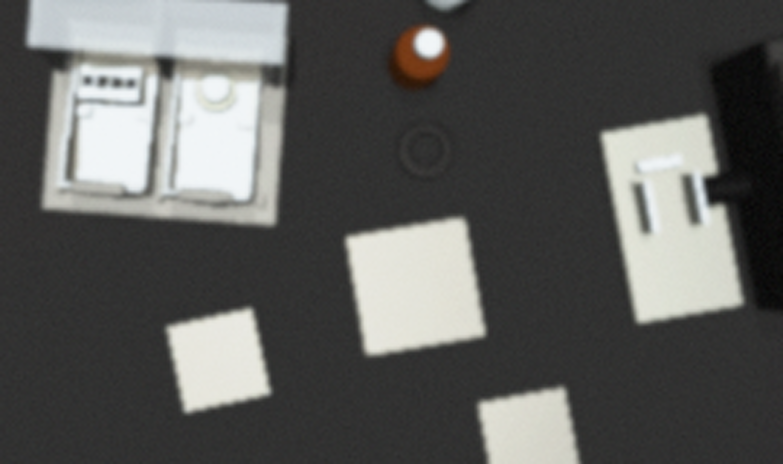

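I confirmed these from the crop and the measured sizes:
- **Mat:** the target is at (373,229) in the top view, 122 mm square, centred at (0.456, -0.088). The other two are about 85 mm.
- **Bin:** the carrier is in the left bin.
- **Yaw:** rack -0.0785, stage 0.170.

The tool always points down, so I'll hook the front wall with closed fingers, then grip the carrier by its ends.

{"fn": "move_arm", "kwargs": {
  "hand": [1,1,1,1,1,1,1,1],
  "dp": [
    [0,0,-20],
    [0,0,-20],
    [0,0,-20],
    [55,-62,0],
    [55,-62,0],
    [55,-62,0],
    [55,-62,0],
    [55,-62,0]
  ],
  "turn": [0.131,0.131,0.131,0,0,0,0,0],
  "newtons": 10
}}

```text
clock: 2.55
tcp_pos: [0.4508, -0.471, 0.2789]
eef_rot: [3.141, -0.0, -0.078]
force: [0.6, -0.8, -0.5]
gripper_width: 0.189
```

{"fn": "move_arm", "kwargs": {
  "hand": [1,1,1,1,1,1,1,1,1,1,1],
  "dp": [
    [0,-60,0],
    [0,-60,0],
    [0,-60,0],
    [0,-60,0],
    [0,-60,0],
    [0,-60,0],
    [0,-60,0],
    [0,-60,0],
    [0,-60,0],
    [0,-60,0],
    [0,0,0]
  ],
  "turn": [0,0,0,0,0,0,0,0,0,0,0]
}}

```text
clock: 3.92
tcp_pos: [0.4963, 0.1309, 0.2787]
eef_rot: [-3.14, -0.0, -0.071]
force: [-0.8, -0.4, -0.3]
gripper_width: 0.001
```

{"fn": "move_arm", "kwargs": {
  "hand": [1,1,1,1,1,1,1],
  "dp": [
    [34,-45,0],
    [34,-45,0],
    [0,0,0],
    [0,0,50],
    [0,0,50],
    [0,0,50],
    [0,0,0]
  ],
  "turn": [0.004,0.003,0,0,0,0,0]
}}

```text
clock: 4.8
tcp_pos: [0.5691, 0.2074, 0.1259]
eef_rot: [3.138, 0.006, -0.086]
force: [0.1, 0.0, 1.5]
gripper_width: 0.006
```

```bash
python3 - <<'E'
from h import *
s=robot.get_state();print(s['tcp_pos'],s['eef_rot'],s['q'].round(2) if hasattr(s['q'],'round') else s['q'])
im,d=save('side','s1.png')
a=cv2.resize(im[90:290,230:430],None,fx=3,fy=3,interpolation=cv2.INTER_CUBIC); cv2.imwrite('pics/s1c.png',a[:,:,::-1])
E
```

```text
[0.56909664 0.20744427 0.12590522] [ 3.13764123  0.00584969 -0.08623009] [-0.37  0.58 -0.1   1.95  0.1   0.63 -2.2 ]
```

View pics/s1c.png

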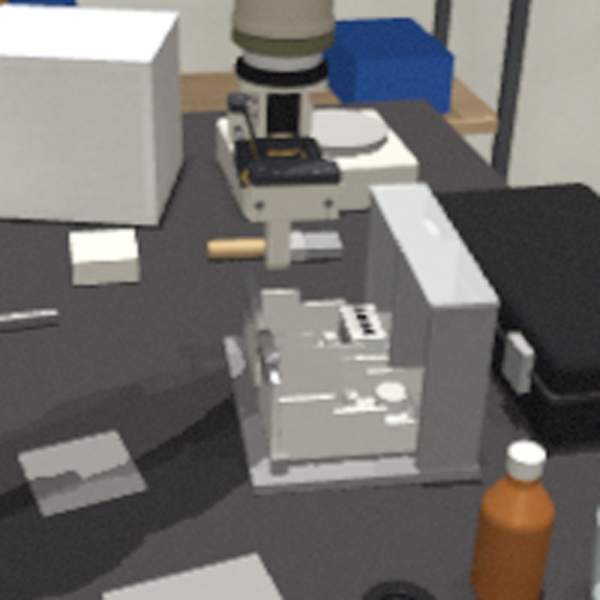

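The side crop shows the closed finger at (278,265), just behind the left tab at (282,292) and inside the bin. Next I lower it and pull.

{"fn": "move_arm", "kwargs": {
  "hand": [1,1,1,1,1,1,1,1,1,1,1,1],
  "dp": [
    [0,0,28],
    [0,0,27],
    [0,0,0],
    [-5,0,0],
    [-5,0,0],
    [-5,0,0],
    [-5,0,0],
    [-5,0,0],
    [-5,0,0],
    [-4,0,0],
    [-3,0,0],
    [0,0,0]
  ],
  "turn": [0,0,0,0,0,0,0,0,0,0,0,0]
}}

```text
clock: 6.35
tcp_pos: [0.5391, 0.2135, 0.0757]
eef_rot: [-3.138, -0.009, -0.087]
force: [11.9, -1.8, -3.3]
gripper_width: 0.008
```

{"fn": "move_arm", "kwargs": {
  "hand": [1,1,1,1,1,1,1],
  "dp": [
    [-4,0,1],
    [-4,0,1],
    [-4,0,1],
    [-3,0,0],
    [-2,0,0],
    [0,0,0],
    [0,0,0]
  ],
  "turn": [0,0,0,0,0,0,0]
}}

```text
clock: 7.22
tcp_pos: [0.5271, 0.2153, 0.0739]
eef_rot: [-3.135, -0.017, -0.089]
force: [21.8, -4.1, -1.5]
gripper_width: 0.008
```

{"fn": "move_arm", "kwargs": {
  "hand": [1,1,1,1],
  "dp": [
    [-4,0,0],
    [-3,0,0],
    [0,0,0],
    [0,0,0]
  ],
  "turn": [0,0,0,0]
}}

```text
clock: 7.72
tcp_pos: [0.526, 0.216, 0.0752]
eef_rot: [-3.131, -0.026, -0.091]
force: [35.2, -7.2, -2.6]
gripper_width: 0.006
```

The bin is at its stop, since the force rose sharply with about 1 mm of motion. I'll back off, rise and look.

{"fn": "move_arm", "kwargs": {
  "hand": [1,1,1,1,1,0.6,0.3],
  "dp": [
    [15,0,0],
    [10,0,0],
    [0,0,-50],
    [0,0,-60],
    [0,0,-60],
    [-55,0,0],
    [-55,0,0]
  ],
  "turn": [0,0,0,0,0,0,0]
}}

```text
clock: 8.6
tcp_pos: [0.4238, 0.2223, 0.2413]
eef_rot: [-3.141, -0.0, -0.085]
force: [-0.5, 1.1, -0.1]
gripper_width: 0.169
```

```bash
cat > m.py <<'E'
from h import *
v,u=np.mgrid[:400,:640].astype(float)
O=np.array([.5494,.1679,0]); a=-.0785; Rr=np.array([[np.cos(a),-np.sin(a),0],[np.sin(a),np.cos(a),0],[0,0,1]])
def cloud(c,d): return px(u,v,d,c)
E
python3 - <<'E'
from m import *
s=robot.get_state();print(s['tcp_pos'],s['eef_rot'],s['q'])
for c in('top','side'):
    im,d=save(c,c+'2.png'); P=cloud(c,d)
    for n in('carrier_mid','bin_left_back','bin_left_tab','bin_left_hinge','bin_right_tab'):
        for m in marks(n,c)[:2]: print(c,n,m,'rack',(Rr.T@(np.array(m[1])-O)).round(4))
    for m in robot.regions_of('carrier_mid',c)[:1]:
        k=m['pixels']&(d>0); q=(P[k]-O)@Rr; print(c,'pix',k.sum(),m['score'],np.percentile(q,[2,10,50,90,98],axis=0).round(4).tolist())
    if c=='side': a=im[130:270,250:450]
    else: b=im[120:220,230:350]
a=cv2.resize(a,(560,392),interpolation=cv2.INTER_CUBIC); cv2.imwrite('pics/s2.png',a[:,:,::-1])
E
```

```text
[0.42381957 0.22233139 0.24126146] [-3.14114601e+00 -1.16686458e-04 -8.51547546e-02] [-0.48399854  0.27966158 -0.14820543  2.1161828   0.05950103  0.74916193
 -2.3260549 ]
top carrier_mid (0.65, [0.6284, 0.2154, 0.0893], [265.0, 166.0]) rack [0.075  0.0535 0.0893]
top bin_left_back (0.78, [0.6266, 0.2126, 0.0883], [266.0, 167.0]) rack [0.0735 0.0506 0.0883]
top bin_left_back (0.3, [0.501, 0.2223, 0.0932], [262.0, 213.0]) rack [-0.0525  0.0504  0.0932]
top bin_left_tab (0.66, [0.5035, 0.2204, 0.0953], [263.0, 212.0]) rack [-0.0499  0.0487  0.0953]
top bin_left_hinge (0.52, [0.6252, 0.2171, 0.0882], [264.0, 167.0]) rack [0.0717 0.055  0.0882]
top bin_left_hinge (0.21, [0.6262, 0.4697, 0.002], [183.0, 171.0]) rack [0.0529 0.3069 0.002 ]
top bin_right_tab (0.89, [0.5406, 0.1171, 0.1061], [301.0, 198.0]) rack [-0.0048 -0.0513  0.1061]
top bin_right_tab (0.45, [0.4582, -0.0844, -0.0016], [372.0, 228.0]) rack [-0.0711 -0.2587 -0.0016]
top pix 352 0.86 [[0.0519, 0.0226, 0.0766], [0.0557, 0.0256, 0.0874], [0.0721, 0.048, 0.1036], [0.0912, 0.0718, 0.1117], [0.0962, 0.0774, 0.115]]
side carrier_mid (0.8, [0.6257, 0.2152, 0.0875], [341.0, 187.0]) rack [0.0724 0.0531 0.0875]
side bin_left_back (0.63, [0.6275, 0.2076, 0.0892], [342.0, 188.0]) rack [0.0747 0.0457 0.0892]
side bin_left_tab (0.84, [0.5056, 0.2186, 0.0861], [297.0, 191.0]) rack [-0.0476  0.0471  0.0861]
side bin_left_hinge (0.75, [0.6273, 0.2098, 0.0885], [342.0, 188.0]) rack [0.0744 0.0479 0.0885]
side bin_left_hinge (0.62, [0.5568, 0.214, 0.0133], [316.0, 213.0]) rack [0.0038 0.0465 0.0133]
side bin_right_tab (0.93, [0.5406, 0.1136, 0.1038], [318.0, 204.0]) rack [-0.0045 -0.0548  0.1038]
side pix 202 0.68 [[0.0511, 0.0168, 0.0883], [0.0547, 0.0186, 0.094], [0.0674, 0.0352, 0.1011], [0.0791, 0.0678, 0.1095], [0.0855, 0.0754, 0.1108]]
```

View pics/s2.png

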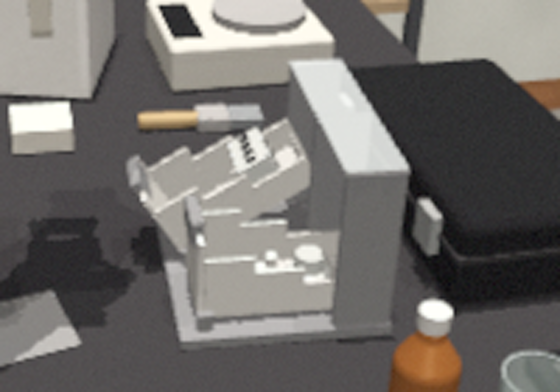

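The left bin is fully forward and the right bin is shut. The carrier is at rack (74, 50, 88) mm, upright to the tilted floor, with wells at crop (245,150). Its top sticks out over the low back side walls, so I'll grip its ends there.

{"fn": "move_arm", "kwargs": {
  "hand": [0.15,0.15,0.15,0.15,0.15,0.15,0.15,0.15,0.15,0.15],
  "dp": [
    [50,-2,0],
    [50,-2,0],
    [50,-2,0],
    [50,-2,0],
    [0,0,0],
    [0,0,40],
    [0,0,40],
    [0,0,30],
    [0,0,0],
    [0,0,0]
  ],
  "turn": [0,0,0,0,-0.006,0,0,0,0,0],
  "newtons": 30
}}

```text
clock: 10.55
tcp_pos: [0.6259, 0.2137, 0.1317]
eef_rot: [-3.141, -0.001, -0.079]
force: [-0.3, -0.9, 0.6]
gripper_width: 0.852
```

{"fn": "move_arm", "kwargs": {
  "hand": [0.15,0.15,0.15,0.15,0.15],
  "dp": [
    [-1,0,12],
    [0,0,10],
    [0,0,5],
    [0,0,2],
    [0,0,0]
  ],
  "turn": [0,0,0,0,0]
}}

```text
clock: 11.18
tcp_pos: [0.6248, 0.2134, 0.1015]
eef_rot: [3.142, 0.0, -0.079]
force: [-0.1, -1.9, 0.4]
gripper_width: 0.85
```

```bash
python3 - <<'E'
from m import *
s=robot.get_state();print(s['tcp_pos'],s['force'])
im,d=save('side','s3.png')
for n in('carrier_mid','bin_left_tab'):
    for m in marks(n,'side')[:1]: print(n,m,'rack',(Rr.T@(np.array(m[1])-O)).round(4))
a=cv2.resize(im[120:250,270:400],(650,650),interpolation=cv2.INTER_CUBIC)[:600]; cv2.imwrite('pics/s3c.png',a[:,:,::-1])
E
```

```text
[0.62484265 0.21337148 0.10150493] [-0.12687555 -1.89650068  0.36990441]
carrier_mid (0.68, [0.6255, 0.2158, 0.0858], [341.0, 188.0]) rack [0.0721 0.0537 0.0858]
bin_left_tab (0.85, [0.5029, 0.2166, 0.0848], [297.0, 192.0]) rack [-0.0502  0.0449  0.0848]
```

View pics/s3c.png

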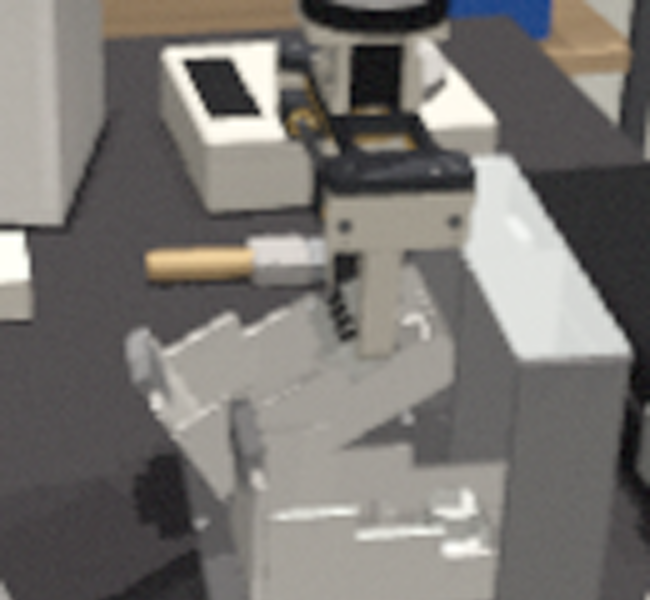

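The near finger (375,355) sits just over the side wall beside the carrier's end, with no contact. Closing now.

{"fn": "move_arm", "kwargs": {
  "hand": [0.3,0.5,0.6,0.6,0.6,0.6],
  "dp": [
    [0,0,1],
    [0,0,0],
    [0,0,0],
    [0,0,0],
    [0,0,0],
    [0,0,0]
  ],
  "turn": [0,0,0,0,0,0],
  "newtons": 30
}}

```text
clock: 12.08
tcp_pos: [0.6248, 0.2134, 0.1006]
eef_rot: [-3.142, 0.0, -0.079]
force: [-0.2, 0.1, 0.5]
gripper_width: 0.642
```

{"fn": "move_arm", "kwargs": {
  "hand": [0.6,0.6,0.6,0.6,0.6,0.6,0.6,0.6,0.6],
  "dp": [
    [-1,0,-4],
    [-2,0,-6],
    [-2,0,-8],
    [-3,0,-12],
    [-4,0,-16],
    [-5,0,-20],
    [-5,0,-25],
    [-5,0,-25],
    [0,0,0]
  ],
  "turn": [0,0,0,0,0,0,0,0,0]
}}

```text
clock: 13.2
tcp_pos: [0.5986, 0.2161, 0.2195]
eef_rot: [-3.139, -0.004, -0.079]
force: [0.2, 0.2, -2.2]
gripper_width: 0.641
```

```bash
python3 - <<'E'
from m import *
s=robot.get_state();print(s['tcp_pos'],s['force'],s['gripper_width'])
for c in('side','top'):
    im,d=save(c,c+'4.png')
    for n in('carrier_mid','bin_left_tab'):
        for m in marks(n,c)[:2]: print(n,m,'rack',(Rr.T@(np.array(m[1])-O)).round(4))
    if c=='side': a=im[60:240,270:450]
a=cv2.resize(a,(580,580),interpolation=cv2.INTER_CUBIC); cv2.imwrite('pics/s4c.png',a[:,:,::-1])
E
```

```text
[0.59856607 0.21609695 0.21946045] [ 0.22328309  0.1820326  -2.17814356] 0.6412321415721555
carrier_mid (0.58, [0.6006, 0.2156, 0.2089], [334.0, 147.0]) rack [0.0473 0.0516 0.2089]
bin_left_tab (0.98, [0.4999, 0.2166, 0.0872], [295.0, 191.0]) rack [-0.0532  0.0447  0.0872]
bin_left_tab (0.53, [0.6494, 0.1088, 0.0152], [359.0, 230.0]) rack [ 0.1043 -0.0511  0.0152]
carrier_mid (0.4, [0.5434, -0.3267, 0.0601], [462.0, 197.0]) rack [ 0.0328 -0.4935  0.0601]
bin_left_tab (0.43, [0.5529, 0.2155, 0.013], [268.0, 195.0]) rack [-0.0002  0.0477  0.013 ]
bin_left_tab (0.43, [0.5706, -0.3218, 0.0212], [456.0, 188.0]) rack [ 0.0595 -0.4865  0.0212]
```

View pics/s4c.png

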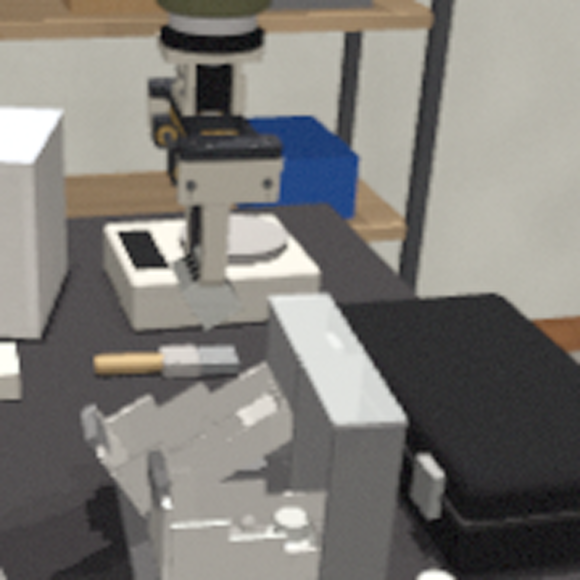

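The carrier is held firmly and still leans about 30° in the grip at crop (210,295). I'll carry it to the mat and turn it upright there against its lower edge.

{"fn": "move_arm", "kwargs": {
  "hand": [0.6,0.6,0.6,0.6,0.6,0.6,0.6,0.6,0.6,0.6],
  "dp": [
    [-12,20,0],
    [-17,39,0],
    [-17,42,0],
    [-18,42,0],
    [-18,42,0],
    [-18,42,0],
    [-18,42,0],
    [-18,35,0],
    [0,10,0],
    [0,0,0]
  ],
  "turn": [0,0,0,0,0,0,0,0,0,0]
}}

```text
clock: 14.75
tcp_pos: [0.4379, -0.087, 0.2165]
eef_rot: [-3.141, -0.0, -0.08]
force: [-0.1, 0.0, -1.7]
gripper_width: 0.641
```

{"fn": "move_arm", "kwargs": {
  "hand": [0.6,0.6,0.6,0.6,0.6,0.6,0.6],
  "dp": [
    [0,0,30],
    [0,0,40],
    [0,0,40],
    [0,0,30],
    [0,0,22],
    [0,0,0],
    [0,0,0]
  ],
  "turn": [0,0,0,0,0,0,0]
}}

```text
clock: 15.62
tcp_pos: [0.4382, -0.0861, 0.0549]
eef_rot: [-3.141, -0.0, -0.078]
force: [-0.2, -0.5, -2.1]
gripper_width: 0.64
```

```bash
python3 - <<'E'
from m import *
s=robot.get_state();print(s['tcp_pos'],s['force'],s['gripper_width'])
for c in('side','top'):
    im,d=save(c,c+'5.png'); P=cloud(c,d)
    for m in marks('carrier_mid',c)[:2]: print(m)
    for m in robot.regions_of('carrier_mid',c)[:1]:
        k=m['pixels']&(d>0); print(c,k.sum(),m['score'],np.percentile(P[k],[1,5,50,95,99],axis=0).round(4).tolist())
E
```

```text
[ 0.43815272 -0.0860555   0.05493281] [-0.19241417 -0.49159055 -2.12068614] 0.6401841050729582
(0.7, [0.4398, -0.0879, 0.0426], [290.0, 286.0])
(0.18, [0.5507, 0.1654, -0.0002], [317.0, 227.0])
side 379 0.97 [[0.4156, -0.1201, 0.017], [0.4178, -0.1193, 0.0237], [0.4391, -0.1159, 0.0439], [0.4612, -0.0827, 0.0556], [0.4642, -0.0723, 0.0571]]
top 6391 0.24 [[0.5081, 0.0483, 0.0067], [0.5274, 0.0574, 0.0094], [0.6288, 0.168, 0.0616], [0.7048, 0.2586, 0.1708], [0.7148, 0.2756, 0.1726]]
```

{"fn": "move_arm", "kwargs": {
  "hand": [0.6,0.6,0.6,0.6,0.6],
  "dp": [
    [0,0,6],
    [0,0,4],
    [0,0,3],
    [0,0,1],
    [0,0,0]
  ],
  "turn": [0,0,0,0,0],
  "newtons": 12
}}

```text
clock: 16.55
tcp_pos: [0.4392, -0.087, 0.0412]
eef_rot: [3.141, -0.004, -0.079]
force: [0.8, -0.3, 13.1]
gripper_width: 0.643
```

{"fn": "move_arm", "kwargs": {
  "hand": [0.6,0.6,0.6,0.6,0.6,0.6,0.6,0.6,0.6],
  "dp": [
    [3,0,0.3],
    [3,0,0.6],
    [3,0,0.9],
    [3,0,1.0],
    [3,0,1.3],
    [3,0,1.4],
    [3,0,1.8],
    [1,0,1],
    [0,0,0]
  ],
  "turn": [0,0,0,0,0,0,0,0,0],
  "newtons": 8
}}

```text
clock: 17.68
tcp_pos: [0.4592, -0.0885, 0.0323]
eef_rot: [3.142, 0.001, -0.079]
force: [-1.5, -0.6, 2.7]
gripper_width: 0.641
```

```bash
python3 - <<'E'
from m import *
s=robot.get_state();print(s['tcp_pos'],s['force'],s['gripper_width'])
for c in('side',):
    im,d=save(c,c+'6.png'); P=cloud(c,d)
    for m in marks('carrier_mid',c)[:2]: print(m)
    for m in robot.regions_of('carrier_mid',c)[:1]:
        k=m['pixels']&(d>0); print(c,k.sum(),m['score'],np.percentile(P[k],[1,5,50,95,99],axis=0).round(4).tolist())
a=cv2.resize(im[200:340,210:390],(720,560),interpolation=cv2.INTER_CUBIC); cv2.imwrite('pics/s6c.png',a[:,:,::-1])
E
```

```text
[ 0.45917889 -0.0884649   0.03225799] [-1.47320237 -0.58215736  2.69949276] 0.6408380766000398
(0.73, [0.4549, -0.0919, 0.024], [298.0, 293.0])
side 237 0.59 [[0.4338, -0.1332, 0.0029], [0.4345, -0.1215, 0.0038], [0.446, -0.1187, 0.0229], [0.4661, -0.1077, 0.0434], [0.4695, -0.1031, 0.0442]]
```

View pics/s6c.png

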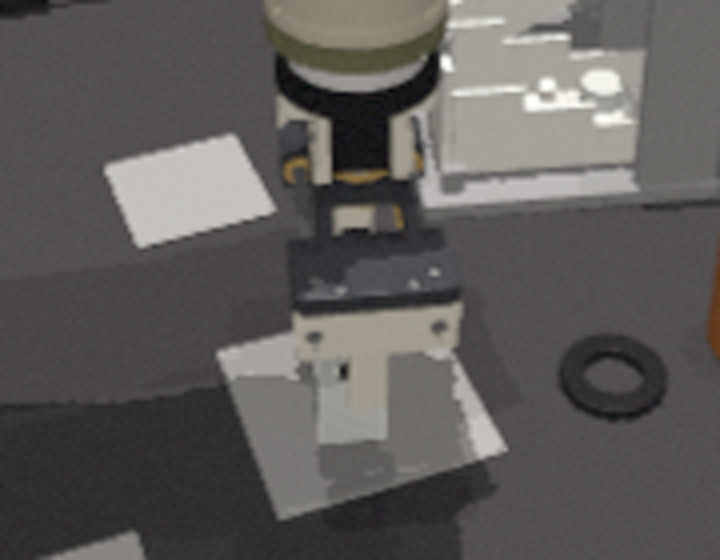

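The carrier now stands upright on the large mat: heights run 3 to 44 mm, with its foot at crop (350,440). I'll release it, rise and look.

{"fn": "move_arm", "kwargs": {
  "hand": [0.25,0.1,0.1,0.1,0.1,0.1,0.1,0.1],
  "dp": [
    [0,0,0],
    [0,0,0],
    [0,0,0],
    [0,0,0],
    [0,0,-30],
    [0,0,-50],
    [-60,0,-50],
    [-30,0,0]
  ],
  "turn": [0,0,0,0,0,0,0,0]
}}

```text
clock: 18.82
tcp_pos: [0.3808, -0.0825, 0.1544]
eef_rot: [3.141, -0.004, -0.08]
force: [-0.1, -0.2, -0.9]
gripper_width: 0.899
```

```bash
python3 - <<'E'
from m import *
s=robot.get_state();print(s['tcp_pos'],s['eef_rot'],s['clock'],s['gripper_width'],s['q'])
for c in('side','top'):
    im,d=save(c,c+'7.png'); P=cloud(c,d)
    for m in marks('carrier_mid',c)[:2]: print(m)
    for m in robot.regions_of('carrier_mid',c)[:1]:
        k=m['pixels']&(d>0); print(c,k.sum(),m['score'],np.percentile(P[k],[1,5,50,95,99],axis=0).round(4).tolist())
X,Y,Z=np.moveaxis(P,-1,0)
k=(X>.38)&(X<.52)&(Y>-.16)&(Y<0)&(Z>.03)&(Z<.06)&(d>0); print('top face',k.sum(),cv2.minAreaRect(P[k][:,:2].astype(np.float32)*1000),np.percentile(Z[k],[10,50,90]).round(4))
# plane fit tilt
A=np.c_[P[k][:,:2],np.ones(k.sum())]; print('slope',np.linalg.lstsq(A,P[k][:,2],rcond=None)[0].round(3))
# stage: coordinates in provisional stage frame
b=.170; S=np.array([.5735,-.325]); e=np.array([np.cos(b),np.sin(b)]); n=np.array([-e[1],e[0]])
q=P[...,:2]-S; sx=(q@e)*1000; sy=(q@n)*1000
for nm,lo,hi in(('rails',.046,.068),('stop',.025,.036)):
    k=(d>0)&(sx>-100)&(sx<30)&(abs(sy)<45)&(Z>lo)&(Z<hi)
    L=k&(sy>5);Rg=k&(sy<-5)
    if nm=='rails':
        for w,kk in(('L',L),('R',Rg)): print(nm,w,kk.sum(),np.percentile(sx[kk],[2,50,98]).round(1),np.percentile(sy[kk],[2,50,98]).round(1))
    else:
        k&=sx>-12; print(nm,k.sum(),np.percentile(sx[k],[2,50,98]).round(1),np.percentile(sy[k],[2,50,98]).round(1))
k=(d>0)&(Z>.155)&(Z<.18)&(X<.8)&(X>.4)&(Y<-.35)&(Y>-.7); print('case sy max',np.percentile(sy[k],[99,99.9]))
for c in('top','side'):
  if c=='side': continue
  for n_ in('stage_stop','stage_rails'):
    for m in marks(n_,c)[:1]:
        w=(np.array(m[1][:2])-S)*1000; print(n_,m,w@e,w@n)
E
```

```text
[ 0.38083481 -0.08246973  0.15443996] [ 3.14128687 -0.00379189 -0.07962995] 18.825 0.8994638954170656 [ 0.13748542  0.32156719 -0.09042872  2.39680531  0.0708102   0.42159847
 -1.66327731]
(0.71, [0.4543, -0.0879, 0.0258], [297.0, 291.0])
(0.27, [0.6591, 0.1581, 0.1672], [361.0, 169.0])
side 568 0.93 [[0.4345, -0.1215, 0.0059], [0.4362, -0.1207, 0.0121], [0.4511, -0.109, 0.042], [0.4665, -0.0659, 0.0443], [0.4696, -0.0612, 0.0449]]
(0.84, [0.4565, -0.0872, 0.0249], [374.0, 228.0])
top 290 0.85 [[0.4357, -0.1156, 0.0013], [0.4385, -0.1123, 0.0051], [0.455, -0.0821, 0.0441], [0.4709, -0.0567, 0.048], [0.475, -0.055, 0.0494]]
top face 266 ((451.4185791015625, -86.34952545166016), (60.5195426940918, 33.80199432373047), 85.85626983642578) [0.042  0.0444 0.0475]
slope [-0.001 -0.002  0.045]
rails L 58 [-61.6 -37.5 -14.6] [23.9 27.8 30. ]
rails R 125 [-60.1 -34.  -15.1] [-43.7 -25.8 -17.7]
stop 67 [-2.3  3.4 24. ] [-38.    2.6  37.9]
case sy max [-72.79028835 -71.49235824]
stage_stop (0.68, [0.5723, -0.3201, 0.0227], [455.0, 188.0]) -0.35370820986316887 5.032384176737255
stage_rails (0.98, [0.5407, -0.3252, 0.0576], [462.0, 198.0]) -32.36101682444704 5.352064096015589
```

The carrier is standing on the mat at about (0.4535, -0.0875), yaw -0.07, with a level top and released. Now I'll regrip it by the ends.

{"fn": "move_arm", "kwargs": {
  "hand": [0.05,0.05,0.05,0.05,0.05,0.05,0.05,0.05,0.05],
  "dp": [
    [36,0,0],
    [37,-1,0],
    [0,0,0],
    [0,0,40],
    [0,0,40],
    [0,0,30],
    [0,0,16],
    [0,0,6],
    [0,0,0]
  ],
  "turn": [0,0,0,0,0,0,0,0,0],
  "newtons": 30
}}

```text
clock: 20.35
tcp_pos: [0.454, -0.0871, 0.0202]
eef_rot: [3.142, 0.001, -0.079]
force: [0.3, 0.2, 0.1]
gripper_width: 0.957
```

{"fn": "move_arm", "kwargs": {
  "hand": [0.3,0.5,0.6,0.6,0.6,0.6],
  "dp": [
    [0,0,0],
    [0,0,0],
    [0,0,0],
    [0,0,0],
    [0,0,0],
    [0,0,0]
  ],
  "turn": [0,0,0,0,0,0]
}}

```text
clock: 21.1
tcp_pos: [0.4547, -0.0873, 0.0207]
eef_rot: [3.141, -0.001, -0.079]
force: [-1.5, -1.0, 7.1]
gripper_width: 0.644
```

{"fn": "move_arm", "kwargs": {
  "hand": [0.6,0.6,0.6,0.6,0.6,0.6,0.6,0.6,0.6,0.6,0.6],
  "dp": [
    [0,0,-15],
    [0,0,-30],
    [0,0,-40],
    [0,0,-40],
    [0,0,0],
    [0,0,0],
    [0,0,0],
    [0,0,0],
    [0,0,0],
    [0,0,0],
    [0,0,0]
  ],
  "turn": [0,-0.182,-0.182,-0.182,-0.182,-0.182,-0.182,-0.182,-0.182,-0.182,-0.182]
}}

```text
clock: 22.48
tcp_pos: [0.4541, -0.0872, 0.1452]
eef_rot: [-3.141, 0.0, 1.747]
force: [0.5, 0.2, -2.4]
gripper_width: 0.644
```

{"fn": "move_arm", "kwargs": {
  "hand": [0.6,0.6,0.6,0.6,0.6,0.6,0.6,0.6],
  "dp": [
    [-30,5,0],
    [-45,7,0],
    [-50,7,0],
    [-50,7,0],
    [-48,7,0],
    [-30,4,0],
    [0,0,0],
    [0,0,0]
  ],
  "turn": [0,0,0,0,0,0,0,0]
}}

```text
clock: 23.48
tcp_pos: [0.5332, -0.3293, 0.1449]
eef_rot: [-3.141, -0.001, 1.741]
force: [-0.8, -0.8, -1.8]
gripper_width: 0.642
```

```bash
cat > st.py <<'E'
from m import *
b=.170; S=np.array([.5735,-.325]); e=np.array([np.cos(b),np.sin(b)]); n=np.array([-e[1],e[0]])
def sf(P): q=np.asarray(P)[...,:2]-S; return (q@e)*1000,(q@n)*1000
def look(tag,zc):
    s=robot.get_state();print('tcp',s['tcp_pos'],s['eef_rot'][2],np.round(sf(s['tcp_pos']),1),s['force'],s['gripper_width'],s['clock'])
    for c in('side','top'):
        im,d=save(c,c+tag+'.png'); P=cloud(c,d); sx,sy=sf(P); Z=P[...,2]
        for n_ in('carrier_mid','stage_stop','stage_rails'):
            for m in marks(n_,c)[:1]: print(c,n_,m,np.round(sf(m[1]),1))
        for m in robot.regions_of('carrier_mid',c)[:1]:
            k=m['pixels']&(d>0)&(abs(Z-zc)<.01); print(c,'topface',k.sum(),round(m['score'],2),np.percentile(sx[k],[2,50,98]).round(1),np.percentile(sy[k],[2,50,98]).round(1))
        k=(d>0)&(sx>-66)&(sx<-6)&(abs(sy)<33)&(Z>.045)&(Z<.064)
        for w,kk in(('L',k&(sy>8)),('R',k&(sy<-8))):
            if kk.sum()>4: print(c,'rail',w,kk.sum(),np.percentile(sx[kk],[2,98]).round(1),np.percentile(sy[kk],[3,50,97]).round(1))
E
python3 -c "
from st import *
look('8',.17)
for t in('0','7'):
  pass
d=np.load('sided0.npy');P=cloud('side',d);sx,sy=sf(P);Z=P[...,2]
k=(d>0)&(sx>-66)&(sx<-6)&(abs(sy)<33)&(Z>.045)&(Z<.064)
for kk in(k&(sy>8),k&(sy<-8)): print('side0 rail',kk.sum(),np.percentile(sy[kk],[3,50,97]).round(1) if kk.sum() else '')
"
```

```text
tcp [ 0.53320461 -0.32925287  0.14494312] 1.7413622320553719 [-40.4   2.6] [-0.75678956 -0.82461594 -1.79131879] 0.6416089142277975 23.475
side carrier_mid (0.77, [0.5347, -0.3325, 0.1492], [382.0, 341.0]) [-39.5  -0.8]
side stage_stop (0.76, [0.5674, -0.3262, 0.0192], [391.0, 389.0]) [-6.2 -0.2]
side stage_rails (0.91, [0.5391, -0.3357, 0.0586], [379.0, 383.0]) [-35.7  -4.7]
side topface 927 0.92 [-69.8 -39.6 -11.7] [-19.3  -7.1  12.5]
side rail L 203 [-62.5 -13.5] [19.1 20.6 25.4]
side rail R 15 [-53.5 -14. ] [-23.  -22.3 -21.7]
top carrier_mid (0.84, [0.5371, -0.3282, 0.1512], [475.0, 197.0]) [-36.4   3. ]
top stage_rails (0.76, [0.5393, -0.3259, 0.0599], [462.0, 198.0]) [-33.9   4.9]
top topface 183 0.66 [-68.7 -40.3 -11.7] [-6.8 11.5 18.9]
top rail L 61 [-61.5 -14.6] [23.6 27.8 30.2]
side0 rail 215 [19.2 20.8 25.8]
side0 rail 15 [-23.1 -22.4 -21.9]
```

{"fn": "move_arm", "kwargs": {
  "hand": [0.6,0.6,0.6,0.6,0.6],
  "dp": [
    [1,0,20],
    [0,0,25],
    [0,0,16],
    [0,0,0],
    [0,0,0]
  ],
  "turn": [0,0,0,0,0]
}}

```text
clock: 24.6
tcp_pos: [0.534, -0.3291, 0.0846]
eef_rot: [3.141, 0.0, 1.741]
force: [0.9, -0.4, -1.5]
gripper_width: 0.641
```

```bash
python3 -c "
from st import *
look('9',.108)
a=cv2.imread('pics/top9.png')[160:240,420:520];b=cv2.imread('pics/side9.png')[310:400,320:450]
a=cv2.resize(a,(395,316),interpolation=cv2.INTER_CUBIC);b=cv2.resize(b,(395,273),interpolation=cv2.INTER_CUBIC)
cv2.imwrite('pics/c9.png',np.vstack([a,b]))
"
```

```text
tcp [ 0.53398871 -0.32911617  0.08458641] 1.7409884064882224 [-39.6   2.6] [ 0.86890755 -0.38968391 -1.45276908] 0.6409303070174844 24.6
side carrier_mid (0.64, [0.5353, -0.3322, 0.0909], [378.0, 368.0]) [-38.9  -0.6]
side stage_stop (0.72, [0.5962, -0.1005, -0.0016], [364.0, 295.0]) [ 60.4 217.4]
side stage_rails (0.96, [0.538, -0.3333, 0.0578], [378.0, 382.0]) [-36.4  -2.2]
side topface 842 0.92 [-69.2 -36.9 -10.8] [-19.2  -7.9  12.9]
side rail R 15 [-53.5 -14.5] [-23.2 -22.6 -21.5]
top carrier_mid (0.54, [0.5348, -0.3287, 0.089], [467.0, 199.0]) [-38.8   2.9]
top stage_stop (0.59, [0.5727, -0.3211, 0.0197], [456.0, 187.0]) [-0.1  4. ]
top stage_rails (0.91, [0.5377, -0.3256, 0.061], [462.0, 199.0]) [-35.4   5.5]
top topface 85 0.69 [-65.8 -40.  -13.5] [ 9.9 15.9 19. ]
top rail L 60 [-59.9 -14.6] [22.9 27.9 30. ]
```

View pics/c9.png

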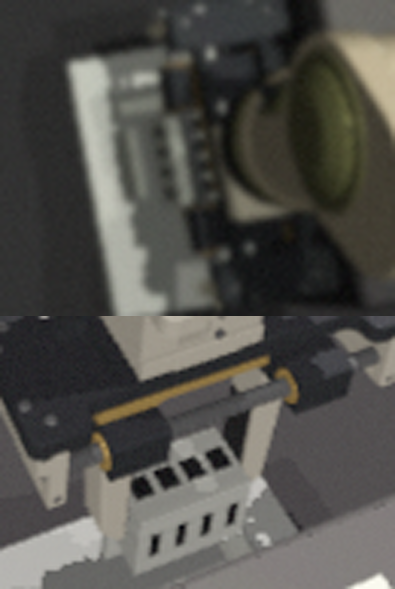

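The carrier is centred over the rails to within about 1 mm: both cameras put it 0.3–1 mm to the right. I'll correct that and lower it, watching the force.

{"fn": "move_arm", "kwargs": {
  "hand": [0.6,0.6,0.6,0.6,0.6,0.6,0.6],
  "dp": [
    [1,0,8],
    [0,0,10],
    [0,0,10],
    [0,0,10],
    [0,0,5],
    [0,0,0],
    [0,0,0]
  ],
  "turn": [0,0,0,0,0,0,0]
}}

```text
clock: 25.98
tcp_pos: [0.5336, -0.3282, 0.0416]
eef_rot: [3.141, 0.0, 1.741]
force: [0.2, 0.4, -2.5]
gripper_width: 0.643
```

It is between the rails with no contact. Next I lower it to the floor and push it home.

{"fn": "move_arm", "kwargs": {
  "hand": [0.6,0.6,0.6,0.6,0.6],
  "dp": [
    [0,0,2],
    [0,0,1],
    [0,0,1],
    [0,0,0.5],
    [0,0,0]
  ],
  "turn": [0,0,0,0,0]
}}

```text
clock: 26.6
tcp_pos: [0.5335, -0.3282, 0.0369]
eef_rot: [3.142, 0.0, 1.741]
force: [0.4, 0.2, -1.7]
gripper_width: 0.642
```

{"fn": "move_arm", "kwargs": {
  "hand": [0.6,0.6,0.6,0.6,0.6,0.6],
  "dp": [
    [0,2,0],
    [0,2,0],
    [0,2,0],
    [0,1,0],
    [0,1,0],
    [0,0,0]
  ],
  "turn": [0,0,0,0,0,0]
}}

```text
clock: 27.35
tcp_pos: [0.5411, -0.3269, 0.0368]
eef_rot: [-3.141, 0.0, 1.741]
force: [-2.0, -0.7, 1.8]
gripper_width: 0.64
```

{"fn": "move_arm", "kwargs": {
  "hand": [0.6,0.6,0.6,0.6,0.6],
  "dp": [
    [0,1,0],
    [0,1,0],
    [0,1,0],
    [0,1,0],
    [0,0,0]
  ],
  "turn": [0,0,0,0,0]
}}

```text
clock: 27.98
tcp_pos: [0.5413, -0.3269, 0.037]
eef_rot: [-3.134, 0.0, 1.74]
force: [-14.0, 0.8, 13.5]
gripper_width: 0.645
```

It is against the stop: 14 N with no further travel. I'll relax the push, then release.

{"fn": "move_arm", "kwargs": {
  "hand": [0.6,0.6,0.6,0.45,0.3,0.15,0.15,0.15,0.15,0.15],
  "dp": [
    [0,-2,0],
    [0,-1,0],
    [0,0,0],
    [0,0,0],
    [0,0,0],
    [0,0,0],
    [0,0,-20],
    [0,0,-50],
    [0,-60,-50],
    [0,-60,-20]
  ],
  "turn": [0,0,0,0,0,0,0,0,0,0]
}}

```text
clock: 29.22
tcp_pos: [0.4376, -0.3448, 0.1698]
eef_rot: [3.138, 0.003, 1.743]
force: [-0.4, -1.0, -0.2]
gripper_width: 0.851
```

```bash
python3 -c "
from st import *
look('10',.06)
a=cv2.imread('pics/top10.png')[160:240,420:520];b=cv2.imread('pics/side10.png')[310:400,320:450]
a=cv2.resize(a,(395,316),interpolation=cv2.INTER_CUBIC);b=cv2.resize(b,(395,273),interpolation=cv2.INTER_CUBIC)
cv2.imwrite('pics/c10.png',np.vstack([a,b]))
"
```

```text
tcp [ 0.43763494 -0.34479942  0.16980087] 1.7427726137276842 [-137.3    3.5] [-0.43528782 -0.98749098 -0.16295091] 0.8507921364328654 29.225
side carrier_mid (0.69, [0.5427, -0.3288, 0.0407], [379.0, 385.0]) [-31.    1.5]
side stage_stop (0.94, [0.5691, -0.3268, 0.0216], [393.0, 388.0]) [-4.6 -1. ]
side stage_rails (0.77, [0.5372, -0.3327, 0.0584], [377.0, 381.0]) [-37.1  -1.4]
side topface 962 0.93 [-62.1 -34.8  -4.3] [-18.6  -4.3  15. ]
side rail L 325 [-62.2  -9.1] [ 8.7 15.7 25.8]
side rail R 413 [-62.1  -7.1] [-21.8 -15.9  -8.4]
top carrier_mid (0.55, [0.5435, -0.3271, 0.0415], [460.0, 197.0]) [-29.9   3. ]
top stage_stop (0.86, [0.5746, -0.3206, 0.0235], [456.0, 187.0]) [1.8 4.2]
top stage_rails (0.59, [0.5391, -0.327, 0.0572], [462.0, 198.0]) [-34.2   3.8]
top topface 278 0.87 [-61.1 -32.7  -4.2] [-11.6   4.7  20. ]
top rail L 177 [-61.3  -7.6] [ 8.5 18.9 29.9]
top rail R 124 [-60.8  -9.1] [-31.9 -19.6  -8.7]
```

View pics/c10.png

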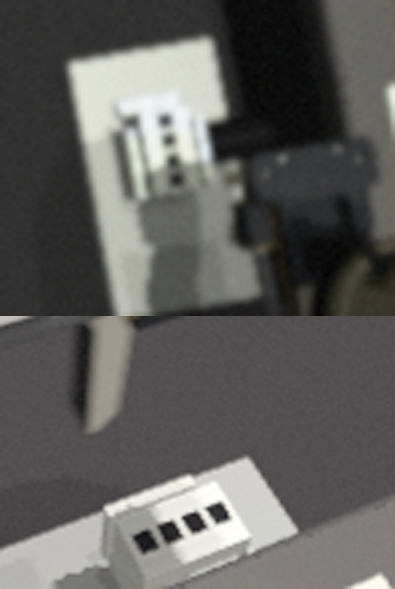

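Both views show the carrier upright between the rails, let go and standing on the channel floor. Its near end is flush with the rail starts within about 1 mm in both cameras, which is where it should be when home. The arm is clear, so I'm handing in.

```bash
python3 -c "
from plant import robot
print(robot.job_done())"
```

```text
the job is handed in; nothing more can be done
None
```

The carrier is in the loading channel, upright between the rails and against the end stop. It is released, and I handed the job in at about 29.5 s of the 72 s allowed. `job_done()` gives no verdict, so this rests on my own checks.

**What I did**
- **Bin:** I pulled the left bin forward with closed fingers until it hit its stop. The force rose from 22 to 35 N over about 1 mm. The pictures showed the carrier still at the back.
- **Lift:** The tool cannot tilt, so I gripped the carrier by the part of its ends above the low side walls, not across its 34 mm. It hung at about 30°, and I turned it upright against the mat.
- **Mat:** I released it on the 122 mm mat (the other two measure about 85 mm). Its top was level there, at 44 mm height.
- **Channel:** I took it again by its ends, turned it, lowered it between the rails without contact and pushed until I felt 14 N with no further travel. Then I eased off and let go.

**Last checks**
- **Height:** The carrier's centre is at about 41 mm, where 40 mm is home.
- **End position:** Its near end is flush with the rail starts within about 1 mm in both cameras, which matches home.
- **Clearance:** The gripper is clear of everything. The right bin looked shut in the last view of the rack, taken just after the lift. I did not measure the bystanders' positions.

**Where readings disagreed:** The two cameras differ by 4–5 mm sideways on the stage, and the trained network's end-stop marks vary by up to about 6 mm. I relied on carrier-to-rail comparisons within each picture and on the contact force instead.

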